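# Free-running check of a reel on the hand winder

## Robot

A 7-joint arm with a two-finger parallel gripper is mounted at the origin on the work surface. World frame = base frame: x ahead of the robot, y to its left, z up, the work surface at z = 0. Lengths are in m, angles in rad, forces in N, time in s.
With the tool pointing down it reaches from about 0.4 to 0.85 m from the base axis. Payload 4.5 kg.
Tool frame: the origin (TCP) lies between the finger pads, 19 mm behind the fingertips; this is the grasp point; z points along the fingers, y is the line along which they close (so a half turn about z gives the same grasp; the last joint's range is limited). The gripper opens to 88 mm and grips with 3 to 60 N. Pads are 18 mm wide; open, the fingers measure 123 mm over their backs; the gripper's body (75 mm by 187 mm) begins 45 mm behind the grasp point.
Start: joints at [1.286, 0.689, -0.195, 1.565, 0.157, 0.902, -0.215], TCP at [0.196, -0.594, 0.257] pointing down, gripper open.
Joint ranges: [-3.01, 3.01], [-0.46, 2.08], [-1.47, 1.51], [0.13, 2.56], [-1, 4.14], [0.04, 2.09], [-2.66, 2.66]. Speed limits (rad/s): [2.57, 2.57, 3.14, 3.14, 3.14, 3.14, 3.14].

## Interface

Orientations are given as a unit quaternion [w, x, y, z].
In Python, from bench import status, snapshot, bot, cut_out gives the robot as it stands.
- The arm moves only by the tool move_arm, never from a script. Its argument "increments" is one flat list of numbers, 5 for each row, row after row: the opening, from 0 (shut) to 1 (fully open), then the shift along the tool's x, y, z in mm, then the turn about the tool's z in degrees. A call has 1 to 12 rows; each row is the pose to reach, as a shift and turn from the pose commanded when the call began, along the tool's axes at that moment; what a row does not reach only later rows make up. A row lasts 1/8 s, in which the tool goes at most 62.5 mm and 10.7 degrees, less where a joint would pass 70% of its speed; a pose out of reach is approached as far as the arm can. A call with a gripper value outside its range is refused whole. The fingers move at their own pace and stop on an object; "newtons" is the grip in N (left out, the last holds). Time passes only in rows, so rows that repeat a pose let the fingers close. It gives the time, the measured TCP pose, the force, the opening and the grip force at its end, in the units of the state.
- status.state(): the state, without advancing time (a new reading comes with each control period).
- snapshot(name): name is "scene" or "top"; returns a dict with "frame" (400x640x3 uint8, blue, green, red), "fov_y" (degrees; the focal length in pixels is half the picture's height over the tangent of half this angle, whatever the lens; pixels are square), "cx", "cy" (the principal point, pixels), "k1" (the pictures are not rectified: a ray, as slopes to the right and down, at radius r is drawn at 1 + k1 r^2 times it, then the intrinsics apply), "xyz" and "orientation" of the camera in the world. Camera axes: x right, y down, z forward; pixel columns grow to the right and rows downward; lengths in m; the calibration is good to about 2 mm. A picture is of the moment at which its call begins. There is no depth.
- bot.job_done(): hands the job in; it is judged then, once.
Trained networks look in a picture, given as the dict that the camera call returned (one of the last four; its "shot" number tells which), for a name from the list of things; names that differ only in an ending like _2 or _b are one class to them, and where a whole thing is asked for, a point or a joint stands for the part that bears it (a point fixed in the world has none). Each returns a list of dicts, best first, with "score" (0 to 1); they miss things now and then, are a little off and sometimes report something else, mostly with a low value. They report only what shows in the picture. A call takes as long as a camera call.
- cut_out(picture, target): "pixels" (400x640 bool, what is visible of it) and "box" ([centre column, centre row, width, height] in pixels, round what is visible of it).
The state is a dict: "time": time; "joints": joint angles; "qd": joint speeds; "joint_torque": joint torques, N m; "position": TCP position; "tcp_rot": TCP orientation; "contact_force": force on the tool from outside, world axes, zero at the start; "ft_torque": the same for the moment, N m; "opening": opening from 0.0 (shut) to 1.0 (fully open); "gripper_force": force on a finger pad.
Only numpy, scipy, OpenCV 4.12 (cv2) and the standard library are available. Lean on these libraries where they do the work, as an engineer would, in place of code of your own. Each camera call takes 0.05 s, during which the arm holds its last target. There are 200 camera calls.

## Task

Check that the empty reel just clamped on the bench winder runs freely: take the red crank knob, turn the reel anticlockwise (seen from above) up to about one turn every four seconds, then open the fingers and let it coast, with the open fingers travelling along round the knob without touching it for about six seconds, ready to catch it. Then close on the knob while it is still turning, bring the reel to a stop and let go so that it stays at rest. Never let the reel go faster than one turn every two seconds, and leave the other things on the bench where they lie.

Things in the scene. Friction and masses are not known exactly. Their poses are not given: they have to be found in the camera images.
- winder: Fixed part of the bench winder: blue square base plate 220 x 220 x 20 mm. Origin: on the bench under the centre of the base, on the upright turning axis. On it turn together a steel platter (diameter 216 mm, top 52 mm above the bench), a black empty reel (flanges 200 mm in diameter, upper face at 148 mm, white label), a flat aluminium crank arm and its red knob (top at 236 mm).
- reel (a joint): Turning angle of platter, reel and crank (rad), no stops; grows anticlockwise seen from above; at 0 the knob lies towards the winder's own +x. Turning mass 3.4 kg, inertia 0.0157 kg m2 nominal (true 0.7 to 1.4 times). Drag 0.0008 N m + 0.0008 N m s/rad: let go, it loses 0.05 to 0.2 rad/s each second; 1 N on the knob changes its speed by about 6 rad/s each second.
- spindle (a point): Point on the winder's upright turning axis at the height of the middle of the knob, 209 mm above the bench. The black clamp nut on this axis (radius 23 mm) reaches 182 mm above the bench, the steel counterweight on the crank arm 180 mm.
- knob_grip (a point): Middle of the red crank knob, the place to grip it, on the knob's upright axis: 90 mm from the turning axis and 209 mm above the bench. Its own yaw is meaningless.
- knob: Red upright crank knob: cylinder 30 mm in diameter, from 183 to 233 mm above the bench, free to revolve on its pin. Origin: on its axis, 182 mm above the bench. It stands on a steel ferrule (diameter 24 mm) on the crank arm, which is 24 mm wide with its upper face 170 mm above the bench.
- probe_a: Grey probe pod with a red patch, 85 x 34 x 18 mm (145 mm long with its plugs), lying loose; a bystander. Origin: centre of its underside.
- probe_b: A second such grey probe pod; a bystander. Origin: centre of its underside.
- spare_reel: Small empty orange reel, diameter 90 mm, 50 mm high, standing on its flange; a bystander. Origin: centre of its underside.
- test_board: Green circuit board 75 x 55 mm with a black connector, 18 mm high; a bystander. Origin: centre of its underside.

How it is judged:
By the outcome, as a careful person would: the job done as asked, in the order asked, and still so for the second after the job is handed in, with the robot touching nothing.
It also fails if it takes over 58 s, if anything falls off the work surface, if the arm or the gripper's body presses on something with over 40 N, if the wrist force passes 120 N, or if a joint passes its speed limit or range.

## Working session

There is one attempt and no reset: what is moved stays moved. The work goes in short steps, Python scripts to look and compute and a tool call to move; the robot and the scene stay as the last step left them, time stands still between calls to the robot, and variables do not carry over. Pictures are saved under pics/ and viewed, at most 10 in all, crops included, and the job is handed in when it is done.

Besides the shell and the picture viewer there is one more tool, called after "Request:" as name(argument=value, ...) on one line, values as JSON. move_arm: Moves the arm, as the interface text tells. Its arguments: {"type":"object","properties":{"increments":{"type":"array","items":{"type":"number"}},"newtons":{"type":"number"}},"required":["increments"]}

```bash
mkdir -p pics; ls
cat > h.py <<'E'
import numpy as np, cv2
from scipy.spatial.transform import Rotation as R
from bench import status, snapshot, bot, cut_out
def cam(p):
    f=200/np.tan(np.radians(p["fov_y"])/2); q=p["orientation"]
    return f,R.from_quat([q[1],q[2],q[3],q[0]]).as_matrix(),np.array(p["xyz"])
def ray(p,u,v):
    f,M,c=cam(p); d=np.array([(u-p["cx"])/f,(v-p["cy"])/f]); s=d.copy()
    for _ in range(20): s=d/(1+p["k1"]*(s@s))
    r=M@np.array([s[0],s[1],1]); return c,r/np.linalg.norm(r)
def proj(p,X):
    f,M,c=cam(p); x=M.T@(np.array(X)-c); s=x[:2]/x[2]; s=s*(1+p["k1"]*(s@s)); return s*f+[p["cx"],p["cy"]]
def tri(rs):
    A=sum(np.eye(3)-np.outer(d,d) for c,d in rs); b=sum((np.eye(3)-np.outer(d,d))@c for c,d in rs); return np.linalg.solve(A,b)
def atz(r,z): c,d=r; return c+d*(z-c[2])/d[2]
E
python3 - <<'E'
from h import *
ps={n:snapshot(n) for n in("scene","top")}
s=status.state(); print(s)
for n,p in ps.items():
    cv2.imwrite(f"pics/{n}0.png",p["frame"]); print(n,p["xyz"],p["orientation"],p["fov_y"],p["cx"],p["cy"],p["k1"])
for t in("knob","winder","reel","probe_a","spare_reel","test_board"):
    for n,p in ps.items():
        for o in cut_out(p,t)[:3]:
            m=o["pixels"]; v,u=np.nonzero(m); print(t,n,round(o["score"],2),np.round(o["box"],1),u.mean().round(1),v.mean().round(1))
E
```

```text
pics
{'time': 0.1, 'joints': array([ 1.28582852,  0.68988388, -0.19452656,  1.5661518 ,  0.15731489,
        0.90253218, -0.21511234]), 'qd': array([ 0.00051239,  0.00102109,  0.00022036, -0.00286936,  0.00192232,
       -0.00132808,  0.0023519 ]), 'joint_torque': array([-2.68670534e-03, -5.28498530e+01, -1.27144866e+00, -1.53837132e+01,
       -5.25792665e-02,  2.04110125e-03,  4.82546841e-05]), 'position': array([ 0.19567679, -0.59305156,  0.25672404]), 'tcp_rot': array([-7.68956880e-04,  9.87319596e-01,  1.58743156e-01, -1.87228506e-04]), 'contact_force': array([-0.62076439, -0.22097993, -0.05438326]), 'ft_torque': array([-0.01038163,  0.0211737 , -0.01755886]), 'gripper_force': 0.0, 'opening': 0.996734415665729}
scene [1.05677052 0.48400257 0.64672771] [-0.19086495  0.37113043  0.80761323 -0.4166457 ] 53.830169804346106 313.2169944493527 196.85803875581212 -0.010031714338127143
top [ 0.34312661 -0.00153215  1.45366066] [ 0.04406375 -0.70236994  0.70946946 -0.03725494] 46.784003213953305 326.0000748679718 202.18826136554407 -0.09322209585064606
knob scene 0.59 [208.4 162.9  13.6  
[... 378 characters left out ...]
  26.2] 207.0 163.0
reel top 0.59 [370.8 179.5  70.6  78.8] 371.6 177.8
probe_a scene 0.82 [458.6 277.8  42.9  26.7] 456.2 278.4
probe_a scene 0.82 [447.1 325.4  29.9  53.5] 447.0 322.3
probe_a top 0.86 [222.1 234.4  15.   39.8] 223.8 236.4
probe_a top 0.73 [371.5 178.8  69.7  78.3] 371.7 177.8
probe_a top 0.6 [212.3 198.4  11.7  38.9] 213.0 199.3
spare_reel scene 0.92 [190.6 180.   25.8  33. ] 191.9 179.6
spare_reel top 0.78 [458.5 187.1  31.4  32.9] 459.4 186.2
test_board scene 0.41 [205.7 164.   18.5  24.2] 206.9 162.9
test_board top 0.91 [442.1 232.1  23.9  29.9] 442.2 230.6
test_board top 0.58 [213.2 197.6  14.3  40.2] 213.3 199.1
test_board top 0.2 [223.1 234.8  13.9  44.7] 223.8 236.0
```

```bash
python3 - <<'E'
import cv2,numpy as np
a=cv2.imread("pics/scene0.png")[100:340,160:480]; b=cv2.imread("pics/top0.png")
b=b[110:260,190:490]
a=cv2.resize(a,None,fx=1.5,fy=1.5)[:,:] 
c=cv2.resize(b[25:115,135:225],(300,300),interpolation=cv2.INTER_CUBIC)
row=np.zeros((360,800,3),np.uint8); row[:,:480]=a; row[:300,490:790]=c
d=cv2.resize(b,(480,240)); out=np.zeros((600,800,3),np.uint8); out[:360]=row; out[360:,:480]=d
cv2.imwrite("pics/c0.png",out)
E
python3 - <<'E'
from h import *
ps=[snapshot("scene"),snapshot("top")]
for p in ps:
    h=cv2.cvtColor(p["frame"],cv2.COLOR_BGR2HSV); m=(((h[...,0]<8)|(h[...,0]>172))&(h[...,1]>140)&(h[...,2]>60)).astype(np.uint8)
    n,l,st,ce=cv2.connectedComponentsWithStats(m)
    for i in range(1,n):
        if st[i,4]>8: print(st[i],ce[i].round(1))
E
```

```text
[199 151  17  25 306] [206.8 163.5]
[ 89 155  35   9 101] [106.  159.2]
[ 63 164  13   5  37] [ 69.1 166.4]
[146 265  29  37 530] [159.6 282.2]
[447 272  16  11  96] [454.6 277.2]
[440 315  15  15 136] [447.3 321.9]
[330  77  26   9 149] [342.4  80.6]
[181 121   6   6  30] [183.3 123.2]
[388 138  12  13  86] [393.2 144.3]
[210 193   5   7  28] [212.4 195.8]
[221 230   6   7  31] [223.8 232.9]
```

View pics/c0.png

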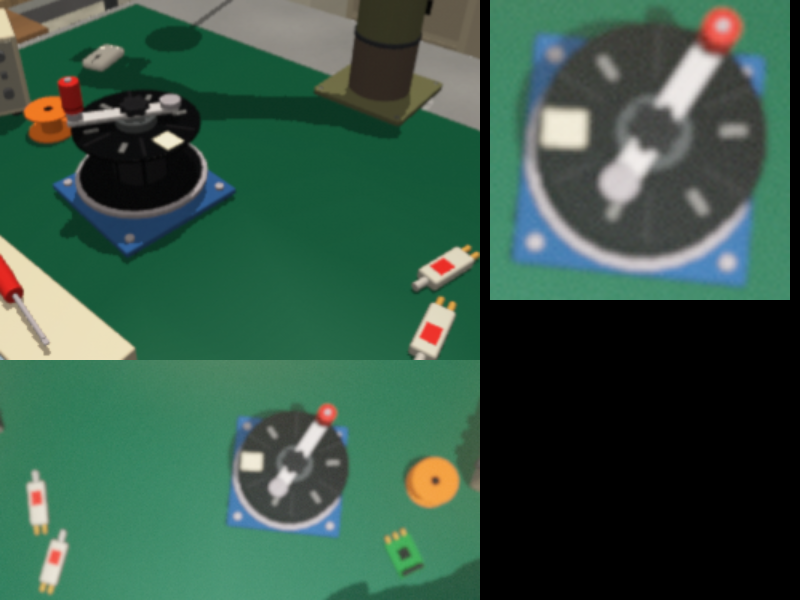

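The pictures show the red knob at (207,163) in the scene view and (393,144) in the top view, on the far side of the winder. The two probes, the orange reel and the board are well clear of the knob's circle.

```bash
cat >> h.py <<'E'
from scipy.optimize import least_squares
def redmask(p):
    h=cv2.cvtColor(p["frame"],cv2.COLOR_BGR2HSV); return (((h[...,0]<8)|(h[...,0]>172))&(h[...,1]>110)&(h[...,2]>50)).astype(np.uint8)
_a=np.linspace(0,2*np.pi,40)
CYL=np.array([[.015*np.cos(a),.015*np.sin(a),z] for a in _a for z in(-.025,.025)])
def silh(p,X):
    h=cv2.convexHull(np.array([proj(p,X+c) for c in CYL],np.float32)); m=cv2.moments(h); return np.array([m['m10'],m['m01']])/m['m00']
def knobpix(p,guess,rad=35):
    m=redmask(p); g=proj(p,guess); n,l,st,ce=cv2.connectedComponentsWithStats(m)
    c=[i for i in range(1,n) if st[i,4]>15 and np.hypot(*(ce[i]-g))<rad]
    if not c: return None
    i=max(c,key=lambda i:st[i,4]); return ce[i],st[i]
E
python3 - <<'E'
from h import *
ps=[snapshot("scene"),snapshot("top")]
pix=[(206.8,163.5),(393.2,144.3)]
X=tri([ray(p,*u) for p,u in zip(ps,pix)]); print("tri",X)
r=least_squares(lambda X:np.concatenate([silh(p,X)-u for p,u in zip(ps,pix)]),X); K=r.x;print("knob",K,r.fun)
for p in ps: print(knobpix(p,K))
for p,nm in zip(ps,"st"):
    h=cv2.cvtColor(p["frame"],cv2.COLOR_BGR2HSV); m=((h[...,0]>98)&(h[...,0]<125)&(h[...,1]>120)&(h[...,2]>50)).astype(np.uint8)
    w=np.zeros_like(m); 
    if nm=="s": w[130:300,180:330]=1
    else: w[120:240,320:420]=1
    v,u=np.nonzero(m*w); pts=np.array([atz(ray(p,a,b),.02)[:2] for a,b in zip(u,v)],np.float32)
    q=cv2.minAreaRect(pts); print(nm,len(u),q)
    # fit square 220: maximise inside via hull
    hull=cv2.convexHull(pts)[:,0]
    def f(x):
        c,s=np.cos(x[2]),np.sin(x[2]); d=(hull-x[:2])@np.array([[c,-s],[s,c]])
        return np.abs(d).max(1)-.11
    print("center",least_squares(f,[*q[0],np.radians(q[2])],loss="soft_l1",f_scale=.002).x)
E
```

```text
tri [ 0.64556621 -0.17676448  0.20785499]
knob [ 0.64532542 -0.17676191  0.2073015 ] [-0.12770346  0.00921597 -0.03349325  0.09685698]
(array([206.90189873, 163.62974684]), array([199, 151,  17,  26, 316], dtype=int32))
(array([393.31372549, 144.18627451]), array([387, 138,  13,  13, 102], dtype=int32))
s 1705 ((0.5746045112609863, -0.12070327997207642), (0.22472862899303436, 0.22184571623802185), 83.35012817382812)
center [ 0.57484495 -0.12068815  1.45299648]
t 539 ((0.5706112384796143, -0.12526774406433105), (0.21847307682037354, 0.21813103556632996), 83.18111419677734)
center [ 0.57102903 -0.12618508  1.45967064]
```

Request:
move_arm(increments=[1,17,-8,-25,0,1,56,-25,-45,0,1,111,-51,-45,0,1,167,-76,-45,0,1,223,-102,-45,0,1,279,-127,-45,0,1,334,-152,-45,0,1,390,-178,-45,0,1,446,-203,-45,0,1,500,-228,-45,0,1,540,-246,-45,0,1,557,-254,-45,0], newtons=10)

```text
time: 2.4
position: [0.6468, -0.1746, 0.3021]
tcp_rot: [-0.001, 0.987, 0.161, 0.0]
contact_force: [0.2, 0.3, 0.6]
opening: 0.999
gripper_force: 0.0
```

Request:
move_arm(increments=[1,0,0,0,0,1,0,0,0,0])

```text
time: 2.65
position: [0.6437, -0.1806, 0.3025]
tcp_rot: [0.001, 0.988, 0.157, -0.001]
contact_force: [-0.3, -0.3, -0.6]
opening: 0.999
gripper_force: 0.0
```

Run:
```python
from h import *
s=status.state(); print(s['time'],s['position'],s['tcp_rot'],s['opening'],s['joints'])
K=np.array([.6453,-.1768,.209])
q=s['tcp_rot']; M=R.from_quat([q[1],q[2],q[3],q[0]]).as_matrix(); print((M.T@(K+[0,0,.004]-s['position'])*1000).round(1))
p=snapshot("scene"); print(knobpix(p,K)); cv2.imwrite("pics/s1.png",cv2.resize(p["frame"][80:240,120:360],None,fx=2.5,fy=2.5))
```

```text
2.65 [ 0.64369013 -0.18055432  0.30245288] [ 9.16419357e-04  9.87582526e-01  1.57096108e-01 -8.53055909e-04] 0.9991834690433185 [ 0.28661658  0.70752547 -0.16434775  1.36342941  0.12334642  1.08155347
 -1.15236647]
[ 2.9 -3.2 89.4]
(array([206.8370607 , 163.66134185]), array([199, 151,  17,  26, 313], dtype=int32))
```

View pics/s1.png

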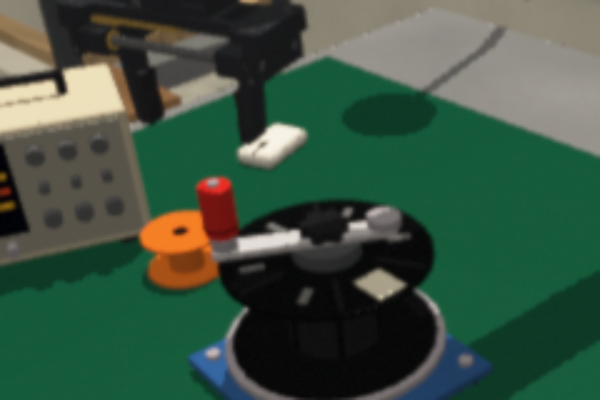

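The fingers straddle the knob, still about 90 mm above it. Next I descend.

Request:
move_arm(increments=[1,0,0,10,0,1,0,0,28,0,1,0,0,46,0,1,0,0,64,0,1,0,0,80,0,1,0,0,89,0,1,0,0,89,0,1,0,0,89,0])

```text
time: 3.7
position: [0.6457, -0.1778, 0.2141]
tcp_rot: [0.0, 0.987, 0.159, 0.001]
contact_force: [0.2, -0.3, -0.1]
opening: 0.997
gripper_force: 0.0
```

Run:
```python
from h import *
s=status.state(); print(s['time'],s['position'],s['tcp_rot'],s['opening'],s['contact_force'])
K=np.array([.6453,-.1768,.209])
q=s['tcp_rot']; M=R.from_quat([q[1],q[2],q[3],q[0]]).as_matrix(); print((M.T@(K+[0,0,.004]-s['position'])*1000).round(1))
```

```text
3.7 [ 0.64569005 -0.17783678  0.2140715 ] [2.54712697e-04 9.87327902e-01 1.58692030e-01 6.23357792e-04] 0.9966899733447522 [ 0.2373863  -0.26110844 -0.09148194]
[-0.  -1.1  1.1]
```

Request:
move_arm(increments=[0,0,-1,0,0,0,0,-1,0,0], newtons=10)

```text
time: 3.95
position: [0.6452, -0.1766, 0.2139]
tcp_rot: [0.0, 0.987, 0.159, 0.0]
contact_force: [0.2, 0.0, 1.3]
opening: 0.797
gripper_force: 0.0
```

Request:
move_arm(increments=[0,0,0,0,0,0,0,0,0,0])

```text
time: 4.2
position: [0.645, -0.1768, 0.2135]
tcp_rot: [0.0, 0.987, 0.159, 0.0]
contact_force: [0.3, -0.3, 0.4]
opening: 0.57
gripper_force: 0.0
```

Request:
move_arm(increments=[0,0,0,0,0,0,0,0,0,0,0,0,0,0,0])

```text
time: 4.58
position: [0.645, -0.1769, 0.2134]
tcp_rot: [0.0, 0.987, 0.159, 0.0]
contact_force: [-0.1, -0.3, -0.4]
opening: 0.336
gripper_force: 10.0
```

```bash
cat > plan.py <<'E'
import json,numpy as np
a=np.arctan2(.3137,.9495); EX=np.array([np.cos(a),np.sin(a)]); EY=np.array([np.sin(a),-np.cos(a)])
def rows(cmd,C,phis,opens,r=.09,dr=None):
    out=[];
    for ph,o in zip(phis,opens):
        d=(C+r*np.array([np.cos(ph),np.sin(ph)])-cmd)*1000
        x,y=np.round(2*d@EX)/2,np.round(2*d@EY)/2; out+=[o,float(x),float(y),0,0]
    new=cmd+(x*EX+y*EY)/1000
    print([int(v) if v==int(v) else v for v in out]); json.dump(list(new),open("cmd.json","w")); return new
E
python3 - <<'E'
from plan import *
C=np.array([.5728,-.1232]); p0=np.arctan2(-.0536,.0722); cmd=np.array([.645,-.1768])
t=np.arange(1,13)/8; rows(cmd,C,p0+.2*t**2,[0]*12)
E
```

```text
[0, 0.5, 0, 0, 0, 0, 1, -0.5, 0, 0, 0, 2, -1.5, 0, 0, 0, 3.5, -2.5, 0, 0, 0, 5.5, -4, 0, 0, 0, 8, -6, 0, 0, 0, 10.5, -8.5, 0, 0, 0, 13.5, -11.5, 0, 0, 0, 17, -15, 0, 0, 0, 20, -19.5, 0, 0, 0, 23.5, -24.5, 0, 0, 0, 27, -30, 0, 0]
```

Request:
move_arm(increments=[0,0.5,0,0,0,0,1,-0.5,0,0,0,2,-1.5,0,0,0,3.5,-2.5,0,0,0,5.5,-4,0,0,0,8,-6,0,0,0,10.5,-8.5,0,0,0,13.5,-11.5,0,0,0,17,-15,0,0,0,20,-19.5,0,0,0,23.5,-24.5,0,0,0,27,-30,0,0])

```text
time: 6.08
position: [0.6599, -0.1396, 0.2134]
tcp_rot: [-0.0, 0.987, 0.159, -0.002]
contact_force: [-7.2, 0.8, 5.6]
opening: 0.335
gripper_force: 10.0
```

Run:
```python
from plan import *
import json
from bench import status
s=status.state(); c=np.array(json.load(open("cmd.json"))); C=np.array([.5728,-.1232])
p=s['position'][:2]; print(s['time'],"pos",s['position'],"cmd",c,"lag mm",(p-c)*1000,"r",np.hypot(*(p-C)),"phi",np.degrees(np.arctan2(*(p-C)[::-1])),s['contact_force'],s['opening'])
p0=np.arctan2(-.0536,.0722)
t=np.arange(13,25)/8; rows(c,C,p0+.2*t**2,[0]*12)
```

```text
6.075 pos [ 0.65991841 -0.13957264  0.21335036] cmd [ 0.66122584 -0.13984432] lag mm [-1.30743217  0.27168278] r 0.08864355893043004 phi -10.64375714652595 [-7.23080512  0.77103509  5.58431868] 0.3347554009324633
[0, 3, -6, 0, 0, 0, 6, -13, 0, 0, 0, 8.5, -21, 0, 0, 0, 10, -29.5, 0, 0, 0, 11, -38.5, 0, 0, 0, 11, -48.5, 0, 0, 0, 10, -59, 0, 0, 0, 7.5, -69.5, 0, 0, 0, 3.5, -80.5, 0, 0, 0, -2, -91, 0, 0, 0, -9.5, -101, 0, 0, 0, -19, -110.5, 0, 0]
```

Run:
```python
from plan import *
c=np.array(json.load(open("cmd.json"))); C=np.array([.5711,-.1255]); p0=np.arctan2(*(c-C)[::-1]); print(np.degrees(p0))
t=np.arange(1,13)/8; rows(c,C,p0+.6*t+.2*t**2,[0]*12)
```

```text
66.14348298948775
[0, -7, -2.5, 0, 0, 0, -13.5, -7, 0, 0, 0, -20.5, -11, 0, 0, 0, -28, -15, 0, 0, 0, -37, -18, 0, 0, 0, -46.5, -20, 0, 0, 0, -57, -21, 0, 0, 0, -68, -21, 0, 0, 0, -79.5, -19.5, 0, 0, 0, -91, -16.5, 0, 0, 0, -102.5, -11.5, 0, 0, 0, -114, -5, 0, 0]
```

Run:
```python
from plan import *
c=np.array([.66122584,-.13984432]); C=np.array([.5711,-.1255]); p0=np.arctan2(*(c-C)[::-1]); print(np.degrees(p0))
t=np.arange(1,13)/8; print(np.degrees(p0+.6*t+.2*t**2)[-1]);rows(c,C,p0+.6*t+.2*t**2,[0]*12)
```

```text
-9.043276267230501
68.30602607543064
[0, 2, -7, 0, 0, 0, 4.5, -14, 0, 0, 0, 6.5, -22, 0, 0, 0, 8, -30.5, 0, 0, 0, 9, -40, 0, 0, 0, 8.5, -49.5, 0, 0, 0, 7, -60, 0, 0, 0, 4.5, -70.5, 0, 0, 0, 0, -81, 0, 0, 0, -6, -91.5, 0, 0, 0, -14, -101.5, 0, 0, 0, -23.5, -111, 0, 0]
```

Request:
move_arm(increments=[0,2,-7,0,0,0,4.5,-14,0,0,0,6.5,-22,0,0,0,8,-30.5,0,0,0,9,-40,0,0,0,8.5,-49.5,0,0,0,7,-60,0,0,0,4.5,-70.5,0,0,0,0,-81,0,0,0,-6,-91.5,0,0,0,-14,-101.5,0,0,0,-23.5,-111,0,0])

```text
time: 7.58
position: [0.6037, -0.0421, 0.2134]
tcp_rot: [0.001, 0.987, 0.159, 0.0]
contact_force: [-1.7, -5.7, 0.1]
opening: 0.339
gripper_force: 10.0
```

Run:
```python
from plan import *
from bench import status
s=status.state(); c=np.array(json.load(open("cmd.json"))); C=np.array([.5711,-.1255])
p=s['position'][:2]; print(s['time'],"pos",s['position'],"cmd",c,"lag mm",(p-c)*1000,"r",np.hypot(*(p-C)),"phi",np.degrees(np.arctan2(*(p-C)[::-1])),s['contact_force'],s['opening'])
p0=np.arctan2(*(c-C)[::-1]);t=np.arange(1,13)/8; ph=p0+1.2*t+.2*np.minimum(t,.925)**2+.37*np.maximum(0,t-.925);print(np.degrees(ph[-1])); rows(c,C,ph,[0]*12)
```

```text
7.575 pos [ 0.60368175 -0.04211813  0.21337664] cmd [ 0.60409069 -0.04181971] lag mm [-0.40893649 -0.29841727] r 0.08952154772118352 phi 68.65675749885901 [-1.7082826  -5.67918158  0.07533268] 0.33871970313010874
193.61014006426757
[0, -11, -8, 0, 0, 0, -24, -14.5, 0, 0, 0, -38, -19, 0, 0, 0, -53.5, -21, 0, 0, 0, -69.5, -20, 0, 0, 0, -85.5, -16.5, 0, 0, 0, -101.5, -9.5, 0, 0, 0, -116, 0.5, 0, 0, 0, -128, 13, 0, 0, 0, -137.5, 28, 0, 0, 0, -144, 44.5, 0, 0, 0, -147.5, 62, 0, 0]
```

Request:
move_arm(increments=[0,-11,-8,0,0,0,-24,-14.5,0,0,0,-38,-19,0,0,0,-53.5,-21,0,0,0,-69.5,-20,0,0,0,-85.5,-16.5,0,0,0,-101.5,-9.5,0,0,0,-116,0.5,0,0,0,-128,13,0,0,0,-137.5,28,0,0,0,-144,44.5,0,0,0,-147.5,62,0,0])

```text
time: 9.07
position: [0.4833, -0.1476, 0.2134]
tcp_rot: [-0.0, 0.987, 0.159, 0.0]
contact_force: [3.7, 0.8, -6.4]
opening: 0.335
gripper_force: 10.0
```

Run:
```python
from plan import *
from bench import status
s=status.state(); c=np.array(json.load(open("cmd.json"))); C=np.array([.5711,-.1258])
p=s['position'][:2]; print(s['time'],"pos",s['position'],"cmd",c,"lag mm",(p-c)*1000,"r",np.hypot(*(p-C)),"phi",np.degrees(np.arctan2(*(p-C)[::-1])),s['contact_force'],s['opening'])
# circle r=.09 through measured points
from scipy.optimize import least_squares
P=np.array([[.645,-.1769],[.6599,-.1396],[.6037,-.0421],p]); print(least_squares(lambda x:np.hypot(*(P-x).T)-.09,C).x)
p0=np.arctan2(*(c-C)[::-1]);t=np.arange(1,9)/8; ph=p0+1.57*t;print(np.degrees(ph)); rows(c,C,ph,[0]*5+[1]*3)
```

```text
9.075 pos [ 0.48325216 -0.14763692  0.2134007 ] cmd [ 0.4834863  -0.14696167] lag mm [-0.23414174 -0.67524605] r 0.09052123407324543 phi -166.04054063339234 [ 3.73090066  0.80348252 -6.39796649] 0.3349746853372339
[ 0.57079393 -0.12595351]
[-155.17690473 -143.932608   -132.68831127 -121.44401454 -110.19971781
  -98.95542108  -87.71112435  -76.46682762]
[0, 0.5, 17.5, 0, 0, 0, 4, 35, 0, 0, 0, 11, 51, 0, 0, 0, 21, 65.5, 0, 0, 0, 34, 78, 0, 0, 1, 48.5, 87.5, 0, 0, 1, 65, 94, 0, 0, 1, 82.5, 97, 0, 0]
```

Run:
```python
from plan import *
c=np.array([.4834863,-.14696167]); C=np.array([.5708,-.1260])
p0=np.arctan2(*(c-C)[::-1]);t=np.arange(1,11)/8; ph=p0+1.57*t-.065*np.maximum(0,t-.9)**2;print(np.degrees(p0),np.degrees(ph[-1])); rows(c,C,ph,[0]*7+[1]*3)
```

```text
-166.50030696349486 -54.513557313443705
[0, 0, 17.5, 0, 0, 0, 3.5, 35, 0, 0, 0, 10.5, 51, 0, 0, 0, 20.5, 65.5, 0, 0, 0, 33.5, 78, 0, 0, 0, 48, 87.5, 0, 0, 0, 64.5, 94, 0, 0, 1, 82, 97, 0, 0, 1, 99, 97, 0, 0, 1, 116, 93.5, 0, 0]
```

Request:
move_arm(increments=[0,0,17.5,0,0,0,3.5,35,0,0,0,10.5,51,0,0,0,20.5,65.5,0,0,0,33.5,78,0,0,0,48,87.5,0,0,0,64.5,94,0,0,1,82,97,0,0,1,99,97,0,0,1,116,93.5,0,0])

```text
time: 10.32
position: [0.6238, -0.2002, 0.2138]
tcp_rot: [0.0, 0.987, 0.158, 0.0]
contact_force: [-0.1, 1.3, 0.4]
opening: 0.649
gripper_force: 0.0
```

```bash
cat > track.py <<'E'
from h import *; from plan import *
C=np.array([.5708,-.1260])
def look(name,guess,save=None):
    """knob angle from one picture; the moment is the call's begin"""
    t=status.state()['time']; p=snapshot(name)
    if save: cv2.imwrite(save,p["frame"])
    X=np.array([*(C+.09*np.array([np.cos(guess),np.sin(guess)])),.208]); k=knobpix(p,X,30)
    if k is None: return t,None,None
    f=lambda x: silh(p,np.array([*(C+.09*np.array([np.cos(x[0]),np.sin(x[0])])),.208]))-k[0]
    r=least_squares(f,[guess],x_scale=.1,diff_step=1e-4); return t,r.x[0],(k[1][4],np.round(r.fun,1))
E
python3 - <<'E'
from track import *
s=status.state(); c=np.array(json.load(open("cmd.json")))
p=s['position'][:2]; g=np.arctan2(*(p-C)[::-1]); print(s['time'],"pos",s['position'],"lag",(p-c)*1000,"phi",g,s['contact_force'],s['opening'])
for n in("top","scene"):
    t,a,i=look(n,g+.05,f"pics/{n}2.png"); print(n,t,a,i)
print(status.state()['time'])
E
```

```text
10.325 pos [ 0.623764   -0.2001892   0.21382704] lag [ 0.80181641 -0.83737691] phi -0.9507993403340453 [-0.13568912  1.31718184  0.36906037] 0.6487693054368655
top 10.325 None None
scene 10.375 -0.8382704038081106 (np.int32(294), array([-0.3, -0.1]))
10.425
```

Run:
```python
from track import *
c=np.array(json.load(open("cmd.json")))
t=np.arange(1,13)/8; ph=-.79+1.55*t-.06*t**2; print(ph[-1]); rows(c,C,ph,[1]*12)
```

```text
1.4000000000000001
[1, 28.5, -14.5, 0, 0, 1, 41, -26.5, 0, 0, 1, 51, -40, 0, 0, 1, 58, -55, 0, 0, 1, 62.5, -71.5, 0, 0, 1, 63.5, -88, 0, 0, 1, 61.5, -104, 0, 0, 1, 57, -119.5, 0, 0, 1, 50, -133.5, 0, 0, 1, 40.5, -146.5, 0, 0, 1, 29, -157, 0, 0, 1, 16, -165.5, 0, 0]
```

Request:
move_arm(increments=[1,28.5,-14.5,0,0,1,41,-26.5,0,0,1,51,-40,0,0,1,58,-55,0,0,1,62.5,-71.5,0,0,1,63.5,-88,0,0,1,61.5,-104,0,0,1,57,-119.5,0,0,1,50,-133.5,0,0,1,40.5,-146.5,0,0,1,29,-157,0,0,1,16,-165.5,0,0])

```text
time: 11.92
position: [0.5851, -0.0366, 0.2136]
tcp_rot: [0.0, 0.987, 0.159, -0.0]
contact_force: [0.6, -0.1, 0.8]
opening: 1.001
gripper_force: 0.0
```

Run:
```python
from track import *
s=status.state(); p=s['position'][:2]; g=np.arctan2(*(p-C)[::-1]); print(s['time'],g,s['contact_force'],s['opening'])
t,a,i=look("scene",g,"pics/scene3.png"); print(t,a,i)
# bias at rest
p=snapshot("scene"); f=lambda x: silh(p,np.array([*(C+.09*np.array([np.cos(x[0]),np.sin(x[0])])),.208]))-[206.84,163.66]
r=least_squares(f,[-.6],diff_step=1e-4); print("rest scene",r.x,r.fun,"arm",np.arctan2(-.1769-C[1],.645-C[0]))
if a is not None: print("omega",(a+.838)/(t-10.375))
print(status.state()['time'])
im=cv2.imread("pics/scene3.png"); cv2.imwrite("pics/s3.png",cv2.resize(im[80:260,140:380],None,fx=2.5,fy=2.5))
```

```text
11.925 1.4118665757943254 [ 0.55795133 -0.11559644  0.77092637] 1.0012597616214864
11.925 1.2961264657422975 (np.int32(354), array([-0.1, -0.3]))
rest scene [-0.57576453] [-0.08483738  0.0119558 ] arm -0.6012570677518628
omega 1.3768557843498686
12.025
```

View pics/s3.png

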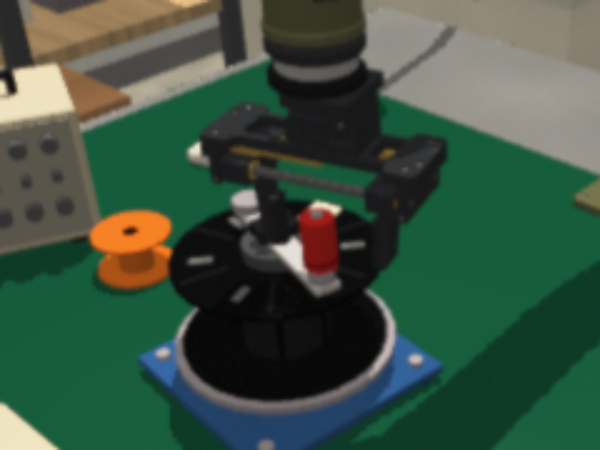

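The picture shows the knob at crop (320,240), between the open fingers and clear of both. The hand runs about 10 mm ahead, so I'll correct the coasting speed.

Run:
```python
from track import *
c=np.array(json.load(open("cmd.json")))
t=np.arange(1,13)/8; ph=1.415+1.227*t-.079*t**2; print(ph[-1]); rows(c,C,ph,[1]*12)
```

```text
3.07775
[1, -14, -6, 0, 0, 1, -27, -9, 0, 0, 1, -40, -10.5, 0, 0, 1, -53, -10, 0, 0, 1, -66, -7.5, 0, 0, 1, -77.5, -3.5, 0, 0, 1, -88.5, 2, 0, 0, 1, -98.5, 9, 0, 0, 1, -107.5, 17, 0, 0, 1, -115, 26, 0, 0, 1, -121, 35.5, 0, 0, 1, -126, 46, 0, 0]
```

Request:
move_arm(increments=[1,-14,-6,0,0,1,-27,-9,0,0,1,-40,-10.5,0,0,1,-53,-10,0,0,1,-66,-7.5,0,0,1,-77.5,-3.5,0,0,1,-88.5,2,0,0,1,-98.5,9,0,0,1,-107.5,17,0,0,1,-115,26,0,0,1,-121,35.5,0,0,1,-126,46,0,0])

```text
time: 13.52
position: [0.481, -0.1212, 0.2134]
tcp_rot: [0.0, 0.987, 0.159, 0.0]
contact_force: [-0.2, 0.2, -0.5]
opening: 1.001
gripper_force: 0.0
```

Run:
```python
from track import *
s=status.state(); p=s['position'][:2]; g=np.arctan2(*(p-C)[::-1]); print(s['time'],g,s['contact_force'],s['opening'])
for n in("scene","top"):
  t,a,i=look(n,g,f"pics/{n}4.png"); print(n,t,a,i)
print(status.state()['time'])
im=cv2.imread("pics/scene4.png"); cv2.imwrite("pics/s4.png",cv2.resize(im[80:260,140:380],None,fx=2.5,fy=2.5))
```

```text
13.525 3.0876941993046154 [-0.24874374  0.18973857 -0.5123678 ] 1.0006815918910026
scene 13.525 3.146389522993845 (np.int32(254), array([ 0.2, -0.4]))
top 13.575 None None
13.625
```

View pics/s4.png

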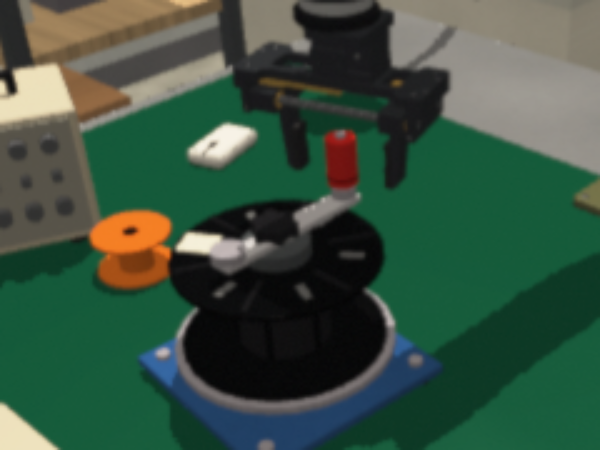

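The knob, at crop (342,160), is between the open fingers with clear gaps on both sides. I keep tracking.

Run:
```python
from track import *
c=np.array(json.load(open("cmd.json")))
t=np.arange(1,13)/8; ph=3.268+1.04*t-.062*t**2; print(ph[-1]); rows(c,C,ph,[1]*12)
```

```text
4.6884999999999994
[1, -6.5, 28, 0, 0, 1, -6.5, 39, 0, 0, 1, -5, 50.5, 0, 0, 1, -2, 61, 0, 0, 1, 2, 71.5, 0, 0, 1, 7, 80.5, 0, 0, 1, 13, 89.5, 0, 0, 1, 20, 97, 0, 0, 1, 27.5, 104, 0, 0, 1, 35.5, 109.5, 0, 0, 1, 44.5, 114.5, 0, 0, 1, 53, 118, 0, 0]
```

Request:
move_arm(increments=[1,-6.5,28,0,0,1,-6.5,39,0,0,1,-5,50.5,0,0,1,-2,61,0,0,1,2,71.5,0,0,1,7,80.5,0,0,1,13,89.5,0,0,1,20,97,0,0,1,27.5,104,0,0,1,35.5,109.5,0,0,1,44.5,114.5,0,0,1,53,118,0,0])

```text
time: 15.12
position: [0.569, -0.2157, 0.2134]
tcp_rot: [0.0, 0.987, 0.159, 0.0]
contact_force: [-0.2, -0.4, 0.2]
opening: 0.998
gripper_force: 0.0
```

Run:
```python
from track import *
s=status.state(); p=s['position'][:2]; g=np.arctan2(*(p-C)[::-1])+2*np.pi; print(s['time'],g,s['contact_force'],s['opening'])
t,a,i=look("scene",g,"pics/scene5.png"); print(t,a,i)
t,a,i=look("scene",g+.04,"pics/scene5b.png"); print(t,a,i)
print(status.state()['time'])
im=cv2.imread("pics/scene5.png"); cv2.imwrite("pics/s5.png",cv2.resize(im[80:260,140:380],None,fx=2.5,fy=2.5))
```

```text
15.125 4.692698442419658 [-0.21659168 -0.44016305  0.17473277] 0.997913213400735
15.125 4.665091329444114 (np.int32(254), array([-0.2, -0.5]))
15.175 4.708028572351033 (np.int32(260), array([-0.3, -0.6]))
15.225
```

View pics/s5.png

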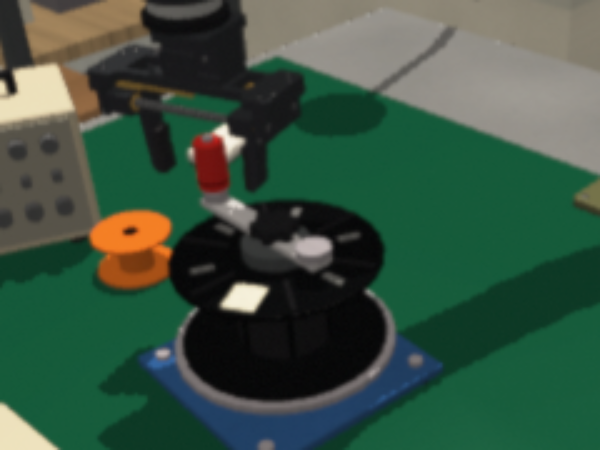

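The knob, at crop (210,165), is well between the open fingers. I track it for another 1.25 s and then start closing.

Run:
```python
from track import *
c=np.array(json.load(open("cmd.json")))
t=np.arange(1,13)/8; ph=4.735+.808*t-.063*t**2; print(ph[-1]); rows(c,C,ph,[1]*10+[.8,.8])
```

```text
5.805250000000001
[1, 13, 4, 0, 0, 1, 21.5, 5, 0, 0, 1, 30.5, 5.5, 0, 0, 1, 38.5, 5, 0, 0, 1, 47, 4, 0, 0, 1, 55, 2, 0, 0, 1, 62.5, -0.5, 0, 0, 1, 69.5, -3.5, 0, 0, 1, 76, -7, 0, 0, 1, 82.5, -11, 0, 0, 0.8, 88, -15.5, 0, 0, 0.8, 93.5, -20, 0, 0]
```

Request:
move_arm(increments=[1,13,4,0,0,1,21.5,5,0,0,1,30.5,5.5,0,0,1,38.5,5,0,0,1,47,4,0,0,1,55,2,0,0,1,62.5,-0.5,0,0,1,69.5,-3.5,0,0,1,76,-7,0,0,1,82.5,-11,0,0,0.8,88,-15.5,0,0,0.8,93.5,-20,0,0])

```text
time: 16.73
position: [0.651, -0.167, 0.2134]
tcp_rot: [0.0, 0.987, 0.159, -0.0]
contact_force: [-0.1, -0.1, -0.2]
opening: 0.811
gripper_force: 0.0
```

Run:
```python
from track import *
s=status.state(); p=s['position'][:2]; g=np.arctan2(*(p-C)[::-1])+2*np.pi; print(s['time'],g,s['contact_force'],s['opening'])
t,a,i=look("scene",g,"pics/scene6.png"); print(t,a,i)
print(status.state()['time'])
```

```text
16.725 5.809967081558083 [-0.14543859 -0.14463861 -0.21117336] 0.8107042056992878
16.725 5.878015075459961 (np.int32(318), array([ 0.2, -0.1]))
16.775
```

Run:
```python
from track import *
c=np.array(json.load(open("cmd.json")))
t=np.arange(1,9)/8; ph=5.887+.655*t-.05*t**2; print(ph[-1]); rows(c,C,ph,[0]*8)
```

```text
6.492
[0, 9.5, -11, 0, 0, 0, 13.5, -17, 0, 0, 0, 17, -23, 0, 0, 0, 20, -29.5, 0, 0, 0, 22.5, -35.5, 0, 0, 0, 24, -42, 0, 0, 0, 25.5, -48.5, 0, 0, 0, 26.5, -54.5, 0, 0]
```

Request:
move_arm(increments=[0,9.5,-11,0,0,0,13.5,-17,0,0,0,17,-23,0,0,0,20,-29.5,0,0,0,22.5,-35.5,0,0,0,24,-42,0,0,0,25.5,-48.5,0,0,0,26.5,-54.5,0,0], newtons=10)

```text
time: 17.77
position: [0.6589, -0.1069, 0.2135]
tcp_rot: [-0.0, 0.987, 0.159, 0.0]
contact_force: [0.1, 0.3, 0.6]
opening: 0.336
gripper_force: 10.0
```

Run:
```python
from track import *
s=status.state(); p=s['position'][:2]; g=np.arctan2(*(p-C)[::-1])+2*np.pi; print(s['time'],g,s['contact_force'],s['opening'],s['gripper_force'])
c=np.array(json.load(open("cmd.json")))
w=.555;T=1.75;t=np.arange(1,13)/8; ph=6.492+w*t-w/(2*T)*t**2; print(ph[-1]); rows(c,C,ph,[0]*12)
```

```text
17.775 6.496981225099005 [0.11022638 0.3350586  0.56234987] 0.3362946392739928 9.999343869276345
6.967714285714286
[0, 0.5, -6, 0, 0, 0, 0.5, -11.5, 0, 0, 0, 0, -17, 0, 0, 0, 0, -21.5, 0, 0, 0, -1, -25.5, 0, 0, 0, -1.5, -29.5, 0, 0, 0, -2.5, -32.5, 0, 0, 0, -3, -35.5, 0, 0, 0, -4, -38, 0, 0, 0, -4.5, -39.5, 0, 0, 0, -5, -41, 0, 0, 0, -5.5, -42, 0, 0]
```

Request:
move_arm(increments=[0,0.5,-6,0,0,0,0.5,-11.5,0,0,0,0,-17,0,0,0,0,-21.5,0,0,0,-1,-25.5,0,0,0,-1.5,-29.5,0,0,0,-2.5,-32.5,0,0,0,-3,-35.5,0,0,0,-4,-38,0,0,0,-4.5,-39.5,0,0,0,-5,-41,0,0,0,-5.5,-42,0,0])

```text
time: 19.27
position: [0.6406, -0.0691, 0.2135]
tcp_rot: [-0.0, 0.987, 0.159, 0.0]
contact_force: [1.1, 0.8, 0.6]
opening: 0.334
gripper_force: 10.0
```

Request:
move_arm(increments=[0,0,-0.5,0,0,0,0,-0.5,0,0,0,0,-0.5,0,0,0,0,-0.5,0,0,0,0,-0.5,0,0,0,0,-0.5,0,0])

```text
time: 20.02
position: [0.6403, -0.0688, 0.2134]
tcp_rot: [0.0, 0.987, 0.159, 0.0]
contact_force: [1.2, 0.0, 0.8]
opening: 0.333
gripper_force: 10.0
```

Request:
move_arm(increments=[0,0,0,0,0,0,0,0,0,0,0,0,0,0,0,0,0,0,0,0], newtons=3)

```text
time: 20.52
position: [0.6404, -0.0688, 0.2135]
tcp_rot: [0.0, 0.987, 0.159, 0.0]
contact_force: [0.7, 1.1, 1.4]
opening: 0.34
gripper_force: 3.0
```

Now I open the fingers, let everything settle, and check before lifting.

Request:
move_arm(increments=[1,0,0,0,0,1,0,0,0,0,1,0,0,0,0,1,0,0,0,0,1,0,0,0,0,1,0,0,0,0,1,0,0,0,0,1,0,0,0,0])

```text
time: 21.52
position: [0.6403, -0.0688, 0.2134]
tcp_rot: [0.0, 0.987, 0.159, -0.0]
contact_force: [-0.8, -0.1, -0.3]
opening: 1.001
gripper_force: 0.0
```

Run:
```python
from track import *
s=status.state(); p=s['position'][:2]; g=np.arctan2(*(p-C)[::-1]); print(s['time'],g,s['opening'])
for k in range(5): print(look("scene",g,"pics/scene7.png"))
```

```text
21.525 0.6887782844602697 1.0008622973979744
(21.525, np.float64(0.6775374564180884), (np.int32(383), array([-0. ,  0.1])))
(21.575, np.float64(0.6777035577208227), (np.int32(382), array([-0. ,  0.1])))
(21.625, np.float64(0.6779061077963415), (np.int32(382), array([-0.,  0.])))
(21.675, np.float64(0.678351885522205), (np.int32(383), array([ 0., -0.])))
(21.725, np.float64(0.6784246168067557), (np.int32(384), array([-0.,  0.])))
```

Request:
move_arm(increments=[1,0,0,-8,0,1,0,0,-22,0,1,0,0,-40,0,1,0,0,-60,0,1,0,0,-80,0,1,0,0,-95,0,1,0,0,-105,0,1,0,0,-110,0,1,0,0,-110,0,1,0,0,-110,0,1,0,0,-110,0,1,0,0,-110,0])

```text
time: 23.28
position: [0.6402, -0.0688, 0.3231]
tcp_rot: [-0.0, 0.987, 0.159, -0.0]
contact_force: [0.2, -0.4, 0.6]
opening: 1.001
gripper_force: 0.0
```

Run:
```python
from track import *
for k in range(6): print(look("scene",.68,"pics/scene8.png"))
p=snapshot("top")
for t in("probe_a","spare_reel","test_board"):
  for o in cut_out(p,t)[:3]: print(t,round(o["score"],2),np.round(o["box"],1))
```

```text
(23.275, np.float64(0.6769327461529452), (np.int32(389), array([-0. ,  0.2])))
(23.325, np.float64(0.6769327461529452), (np.int32(389), array([-0. ,  0.2])))
(23.375, np.float64(0.6769327461529452), (np.int32(389), array([-0. ,  0.2])))
(23.425, np.float64(0.6769327461529452), (np.int32(389), array([-0. ,  0.2])))
(23.475, np.float64(0.6774424180658521), (np.int32(388), array([-0. ,  0.2])))
(23.525, np.float64(0.6772086498256326), (np.int32(390), array([-0. ,  0.2])))
probe_a 0.68 [368.6 181.8  76.   67.1]
probe_a 0.61 [222.6 234.1  14.6  40.4]
spare_reel 0.63 [458.8 187.   32.2  33.6]
test_board 0.93 [442.9 232.7  21.6  31.8]
```

View pics/scene8.png

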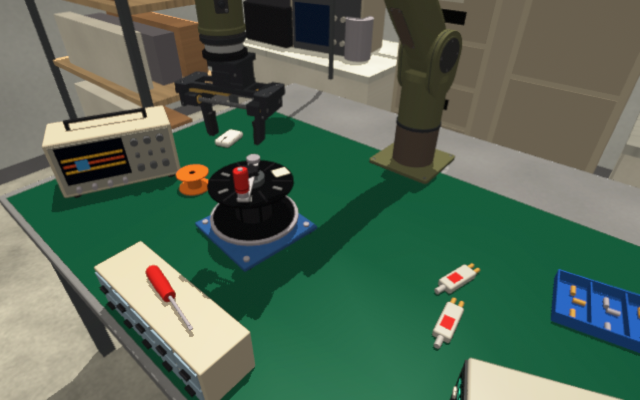

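The picture shows the hand clear above the winder and the knob at rest at (241,180). The bystanders are where they were.

```bash
python3 -c "
from bench import bot; print(bot.job_done())"
```

```text
the job is handed in; nothing more can be done
None
```

The job is handed in at about 24 s: the reel was turned up to about one turn every four seconds, coasted about 7 s with the open fingers following the knob, was caught while still turning, stopped and released, and stayed at rest with the bystanders not moved.

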